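Index the red seal three clicks in its engraving vise

ROBOT

A 6-joint arm with a two-finger parallel gripper is mounted at the origin on the work surface. World frame = base frame: x ahead of the robot, y to its left, z up, the work surface at z = 0. Lengths are in m, angles in rad, forces in N, time in s.
With the tool pointing down it reaches from about 0.25 to 0.85 m from the base axis. Payload 12.5 kg.
Tool frame: the origin (TCP) lies where the fingers leave the gripper's body, on its centre line; the fingertips stand 84 mm ahead of it and the grasp point (between the pads) lies 65 mm ahead of it; z points along the fingers, y is the line along which they close (so a half turn about z gives the same grasp; the last joint's range is limited). The gripper opens to 93 mm and grips with 3 to 60 N. Pads are 15 mm wide; open, the fingers measure 128 mm over their backs; the gripper's body (75 mm by 188 mm) begins 65 mm behind the grasp point.
Start: joints at [-1.251, 0.351, 1.652, -0, 1.139, -0.085], TCP at [0.217, -0.506, 0.303] pointing down, gripper open.
Joint ranges: [-2.75, 2.75], [-0.79, 2.1], [0.01, 2.65], [-1.57, 4.71], [0.07, 3.14], [-2.87, 2.87]. Speed limits (rad/s): [2.22, 2.22, 2.79, 3.14, 3.14, 3.14].

INTERFACE

Orientations are given as a rotation vector (axis times angle).
In Python, from plant import robot gives the robot as it stands. The module is installed in compiled form; this text tells all that it offers.
- The arm moves only by the tool jog_arm, never from a script. Its argument "motion" is a list of rows, each a list of 7 numbers: the shift along the tool's x, y, z in units of 40 mm (1.0 is 40 mm), then the turn, a rotation vector about the tool's x, y, z in units of 5 degrees (1.0 is 5 degrees), then the gripper's target within -1 to 1 (fully open at 1, half-way at 0, shut at -1). A call has 1 to 12 rows; each row is the pose to reach, as a shift and turn from the pose commanded when the call began, along the tool's axes at that moment; what a row does not reach only later rows make up. A row lasts 1/8 s, in which the tool goes at most 62.5 mm and 10.7 degrees, less where a joint would pass 70% of its speed; a pose out of reach is approached as far as the arm can. A call with a gripper value outside its range is refused whole. The fingers move at their own pace and stop on an object; "newtons" is the grip in N (left out, the last holds). Time passes only in rows, so rows that repeat a pose let the fingers close. It gives the time, the measured TCP pose, the force, the opening and the grip force at its end, in the units of the state.
- robot.read_state(): the state, without advancing time (a new reading comes with each control period).
- robot.capture(name): name is "side" or "top" or "wrist"; returns the picture (420x560x3 uint8, red, green, blue); there is no depth.
- robot.get_calibration(name): a dict with "camera_matrix" (3x3 intrinsics, pixels), "R" (3x3) and "t" (3): a world point X has camera coordinates R X + t. Camera axes: x right, y down, z forward; pixel columns grow to the right and rows downward; lengths in m; the calibration is good to about 2 mm. A picture is of the moment at which its call begins: read the wrist's pose just before it. get_calibration takes no time and is no camera call; for the wrist camera it gives the pose at the moment of the call.
- robot.finish_job(): hands the job in; it is judged then, once.
The state is a dict: "time_s": time; "joint_pos": joint angles; "joint_vel": joint speeds; "joint_torque": joint torques, N m; "ee_pos": TCP position; "orientation": TCP orientation; "ft_force": force on the tool from outside, world axes, zero at the start; "torque": the same for the moment, N m; "gripper_width": opening from 0.0 (shut) to 1.0 (fully open); "gripper_force": force on a finger pad.
Only numpy, scipy, OpenCV 4.12 (cv2) and the standard library are available. Lean on these libraries where they do the work, as an engineer would, in place of code of your own. Each camera call takes 0.05 s, during which the arm holds its last target. There are 200 camera calls.

TASK

I am cutting a five-petal border on the red seal stone. Turn the vise that holds the red stone exactly three clicks clockwise, as seen from above, and let go so that it rests in that click stop; leave the vise with the green stone as it is set.

Things in the scene. Friction and masses are not known exactly. Their poses are not given: they have to be found in the camera images.
- red_vise (a joint): turning of the red stone's vise, rad: 0 at the start (in a click stop), growing clockwise seen from above. A stop every 24 degrees: three clicks are 72 degrees (1.257 rad). A click takes about 0.06 N m; let go within 10 degrees of a stop, it springs into it. The vise: fixed round dark base 92 mm across, 15 white ticks; brass turntable 74 mm across; aluminium jaws; red stone
- red_vise_bar (a point): grip point on the red vise's vertical turning axis, 53 mm above the table; turns with the jaws, z up. Both jaws with the 24 mm square stone between form a bar 52 mm long (its x) and 30 mm wide (its y): grip from above, closing along y on the flat long jaw sides. Heights above the table: base top 29 mm, brass top 39, jaws' top 67, stone's top 79. Nothing taller within 100 mm
- red_vise_mark (a point): blue mark, 10 by 4 mm, on the red vise's brass turntable at the bar's +x end: 33 mm from the turning axis, 39 mm above the table. It points at a white tick on the base and moves on one tick a click. (At the bar's other end a small dark screw head sticks out 8 mm.)
- green_vise (a joint): turning of the other vise, same shape and size but with a green stone (rad, 0 at the start, clockwise positive). To be left alone. The two vises stand at least 200 mm apart, centre to centre, on either side of the table's middle, either one on the left

How it is judged:
By the outcome, as a careful person would: the job done as asked, in the order asked, and still so for the second after the job is handed in, with the robot touching nothing.
It also fails if it takes over 40 s, if anything falls off the work surface, if the arm or the gripper's body presses on something with over 40 N, if the wrist force passes 120 N, or if a joint passes its speed limit or range.

## Working session

There is one attempt and no reset: what is moved stays moved. The work goes in short steps, Python scripts to look and compute and a tool call to move; the robot and the scene stay as the last step left them, time stands still between calls to the robot, and variables do not carry over. Pictures are saved under pics/ and viewed, at most 10 in all, crops included, and the job is handed in when it is done.

Besides the shell and the picture viewer there is one more tool, called after "Call:" as name([rows], argument=value, ...), one row to a line, values as JSON. jog_arm: Moves the arm, as the interface text tells. Its arguments: {"type":"object","properties":{"motion":{"type":"array","items":{"type":"array","items":{"type":"number"}}},"newtons":{"type":"number"}},"required":["motion"]}

```bash
mkdir -p pics; python3 - <<'E'
from plant import robot
import cv2
s=robot.read_state();print(s)
im=robot.capture("top");cv2.imwrite("pics/top1.png",cv2.cvtColor(im,cv2.COLOR_RGB2BGR))
c=robot.get_calibration("top");print(c)
E
```

```text
{'time_s': 0.0, 'joint_pos': array([-1.25059546e+00,  3.51266337e-01,  1.65241758e+00,  1.82058952e-05,
        1.13912138e+00, -8.45946844e-02]), 'joint_vel': array([ 5.75461353e-04,  8.37785857e-04,  3.22871720e-04, -6.27062923e-04,
       -5.38954631e-05,  2.92456122e-04]), 'joint_torque': array([ 6.54090327e-04, -4.97319818e+01, -2.85258096e+01,  6.99603371e-02,
        2.57293327e-02, -7.43629721e-05]), 'ee_pos': array([ 0.21655795, -0.50530242,  0.30218736]), 'orientation': array([-3.07628541e+00, -6.31264792e-01,  1.98011373e-04]), 'ft_force': array([-0.21791381,  0.48675584, -0.15813109]), 'torque': array([-0.03097271, -0.03699474,  0.01339325]), 'gripper_force': 0.0, 'gripper_width': 0.9987950946917962}
{'camera_matrix': array([[487.06435345,   0.        , 286.57971304],
       [  0.        , 487.06435345, 205.35531956],
       [  0.        ,   0.        ,   1.        ]]), 'R': array([[ 0.02329348, -0.99970603,  0.00672802],
       [-0.99126175, -0.0239697 , -0.12971351],
       [ 0.12983665, -0.00364775, -0.99152869]]), 't': array([-0.0056734 ,  0.56275839,  0.79123475])}
```

View pics/top1.png

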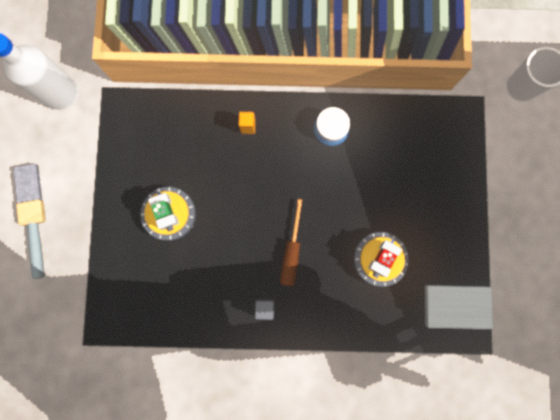

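The red vise is at about (382,259) and the green one at about (167,213). I'll zoom in on the red one to find the mark and the bar direction.

```bash
cat > h.py <<'E'
import numpy as np, cv2
from plant import robot
def ray(c,px,z):
    K,R,t=c["camera_matrix"],c["R"],c["t"]
    d=R.T@np.linalg.inv(K)@np.array([px[0],px[1],1.]); o=-R.T@t
    return o+d*(z-o[2])/d[2]
def proj(c,X):
    p=c["camera_matrix"]@(c["R"]@np.array(X)+c["t"]); return p[:2]/p[2]
def save(n,im,box=None,f=1):
    b=cv2.cvtColor(im,cv2.COLOR_RGB2BGR)
    if box: b=b[box[1]:box[3],box[0]:box[2]]
    cv2.imwrite(n,cv2.resize(b,None,fx=f,fy=f,interpolation=cv2.INTER_CUBIC))
E
python3 - <<'E'
from h import *
im=robot.capture("top");c=robot.get_calibration("top")
save("pics/top2.png",im,(345,222,420,297),8)
h=cv2.cvtColor(im,cv2.COLOR_RGB2HSV)
r=cv2.inRange(h,(0,150,80),(8,255,255))|cv2.inRange(h,(172,150,80),(180,255,255))
r[:, :345]=0;r[:,420:]=0;r[:222]=0;r[297:]=0
ys,xs=np.nonzero(r);print("red",len(xs),xs.mean(),ys.mean(),ray(c,(xs.mean(),ys.mean()),.079))
b=cv2.inRange(h,(15,150,100),(32,255,255));b[:, :345]=0;b[:,420:]=0;b[:222]=0;b[297:]=0
p=cv2.findNonZero(b);e=cv2.minEnclosingCircle(p);print("brass",e,ray(c,e[0],.039))
w=robot.get_calibration("wrist");print("wrist px",proj(w,ray(c,e[0],.039)))
E
```

```text
red 120 384.6 257.9583333333333 [ 0.47653834 -0.15011743  0.079     ]
brass ((382.6321105957031, 258.3627014160156), 22.123703002929688) [ 0.47688202 -0.15508127  0.039     ]
wrist px [   8.01398985 -263.93702194]
```

View pics/top2.png

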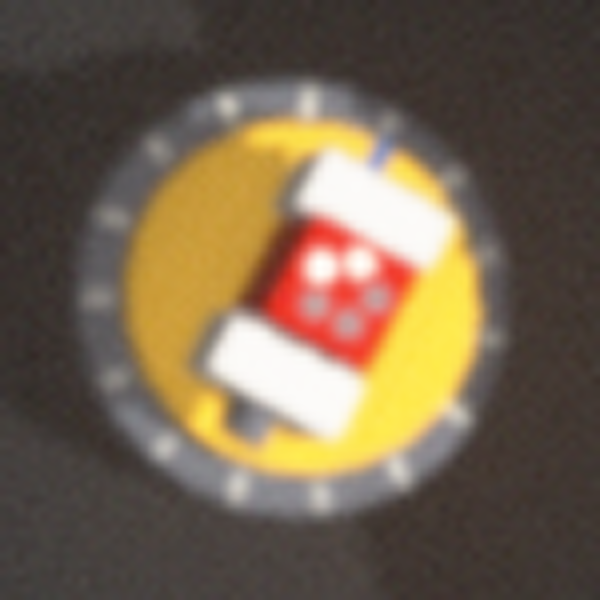

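```bash
cat >> h.py <<'E'
from scipy.spatial.transform import Rotation as Ro
def plan(p,ang):
    s=robot.read_state();R0=Ro.from_rotvec(s["orientation"])
    a=np.deg2rad(ang);Rt=Ro.from_matrix(np.array([[np.cos(a),np.sin(a),0],[np.sin(a),-np.cos(a),0],[0,0,-1]]))
    print("shift",R0.inv().apply(np.array(p)-s["ee_pos"])/.04,"turn",np.rad2deg((R0.inv()*Rt).as_rotvec())/5,"q",s["joint_pos"],"F",s["ft_force"])
E
python3 - <<'E'
from h import *
c=robot.get_calibration("top")
C=np.array([.477,-.1526])
m=ray(c,(392.3,240.3),.039)[:2];d=m-C;print(m,np.linalg.norm(d),np.rad2deg(np.arctan2(d[1],d[0])))
# jaw corners at z=.067 : outer jaw long edges
f=lambda x,y:ray(c,(345+x/8-.5,222+y/8-.5),.067)[:2]
for a,b in [((355,437-0),(452,225)),((210,350),(318,150))]:
    v=f(*b)-f(*a);print(f(*a),f(*b),np.rad2deg(np.arctan2(v[1],v[0])))
plan([.477,-.1526,.30],154)
E
```

```text
[ 0.50747779 -0.17142671] 0.035823745783186554 -31.704418558463892
[ 0.44795485 -0.15939839] [ 0.49092297 -0.17923651] -24.782481881600035
[ 0.46464215 -0.13019926] [ 0.50546203 -0.15210834] -28.223601477309977
shift [ 9.4578259  -5.54174597  0.0629927 ] turn [-5.35381293e-03 -1.41440344e-02 -2.61615224e+01] q [-1.25060794e+00  3.51206580e-01  1.65231154e+00 -1.98654556e-05
  1.13912562e+00 -8.45865634e-02] F [-0.9575892  -0.0145048   0.05577765]
```

Call:
jog_arm([
  [9.4,-5.5,0,0,0,-26,1],
  [9.4,-5.5,0,0,0,-26,1],
  [9.4,-5.5,0,0,0,-26,1],
  [9.4,-5.5,0,0,0,-26,1],
  [9.4,-5.5,0,0,0,-26,1],
  [9.4,-5.5,0,0,0,-26,1],
  [9.4,-5.5,0,0,0,-26,1],
  [9.4,-5.5,0,0,0,-26,1],
  [9.4,-5.5,0,0,0,-26,1],
  [9.4,-5.5,0,0,0,-26,1],
  [9.4,-5.5,0,0,0,-26,1],
  [9.4,-5.5,0,0,0,-26,1],
])

```text
time_s: 1.6
ee_pos: [0.4755, -0.1551, 0.3024]
orientation: [-0.748, -3.051, -0.0]
ft_force: [-0.4, -0.3, -0.3]
gripper_width: 0.997
gripper_force: 0.0
```

Call:
jog_arm([
  [0,0,0,0,0,0,1],
  [0,0,0,0,0,0,1],
  [0,0,0,0,0,0,1],
])

```text
time_s: 1.98
ee_pos: [0.4756, -0.1552, 0.3027]
orientation: [-0.761, -3.048, -0.0]
ft_force: [0.2, -0.0, -0.2]
gripper_width: 1.0
gripper_force: 0.0
```

```bash
python3 - <<'E'
from h import *
w=robot.get_calibration("wrist");im=robot.capture("wrist");save("pics/w1.png",im)
print(robot.read_state()["time_s"],proj(w,[.477,-.1526,.039]))
import pickle;pickle.dump((w,im),open("w1.pkl","wb"))
plan([.477,-.1526,.30],153)
E
```

```text
2.025 [280.1076483  193.57490223]
shift [-0.00052068  0.07446975  0.06721637] turn [-1.47498890e-04 -1.26214453e-03 -1.99546191e-01] q [-4.08560363e-01  2.60501647e-01  1.77721291e+00 -5.57994584e-06
  1.10398887e+00 -1.49070159e+00] F [0.79009447 0.43740439 0.04095141]
```

View pics/w1.png

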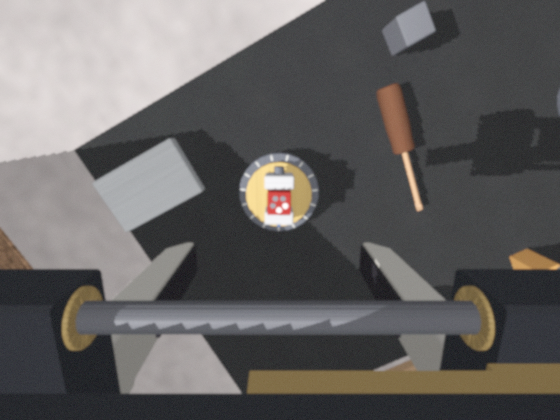

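Wrist view: the vise is at (279,192) with the bar almost vertical, so the tool is nearly aligned with it. I'll measure it precisely.

```bash
python3 - <<'E'
from h import *
import pickle
w,im=pickle.load(open("w1.pkl","rb"))
save("pics/w1c.png",im,(235,147,325,237),6)
h=cv2.cvtColor(im,cv2.COLOR_RGB2HSV);roi=np.zeros(im.shape[:2],np.uint8);cv2.circle(roi,(279,192),33,255,-1)
rb=np.zeros_like(roi);cv2.circle(rb,(279,192),45,255,-1)
b=cv2.inRange(h,(12,90,80),(34,255,255))&rb
b=cv2.morphologyEx(b,cv2.MORPH_OPEN,np.ones((2,2),np.uint8))
e=cv2.fitEllipse(cv2.convexHull(cv2.findNonZero(b)));print("brass",e,ray(w,e[0],.039))
j=(cv2.inRange(h,(0,0,150),(180,70,255))|cv2.inRange(h,(0,130,60),(8,255,255))|cv2.inRange(h,(172,130,60),(180,255,255)))&roi&~cv2.erode(b,np.ones((2,2)))
n,l,s,_=cv2.connectedComponentsWithStats(j);k=1+s[1:,4].argmax()
q=cv2.minAreaRect(cv2.findNonZero((l==k).astype(np.uint8)));print("bar",q,ray(w,q[0],.067))
B=np.array([ray(w,x,.067)[:2] for x in cv2.boxPoints(q)]);print(B)
for a in range(2):
  v=B[a+1]-B[a];print(np.linalg.norm(v),np.rad2deg(np.arctan2(v[1],v[0])))
E
```

```text
brass ((279.568115234375, 194.91094970703125), (63.264163970947266, 64.58273315429688), 44.22199630737305) [ 0.47806975 -0.15385531  0.039     ]
bar ((278.5, 208.0), (34.0, 29.0), 90.0) [ 0.48452385 -0.15871105  0.067     ]
[[ 0.46150485 -0.16339796]
 [ 0.47557398 -0.13700428]
 [ 0.50822151 -0.15388596]
 [ 0.49373804 -0.18105889]]
0.02990930958411243 61.94018592856375
0.03675394298698415 -27.34298081936405
```

View pics/w1c.png

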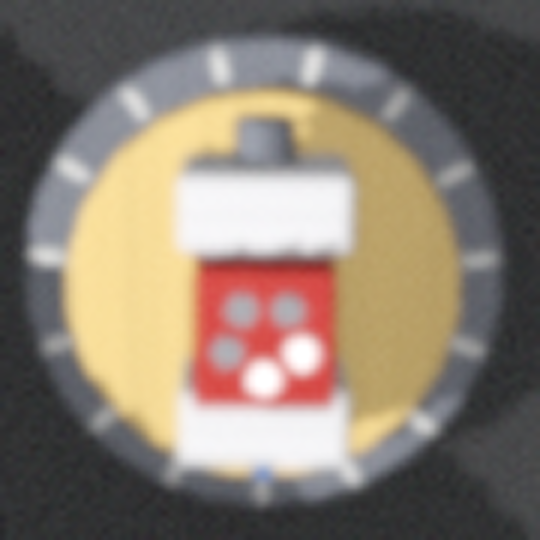

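The bar is at about -27.3° and the axis at about (0.4775, -0.1545). Next I descend so the tips stop 4–5 mm above the brass (TCP z = 0.128).

```bash
python3 -c "
from h import *
plan([.4775,-.1545,.128],152.6)"
```

```text
shift [-0.0343291   0.03845628  4.36721317] turn [-0.0001519  -0.00126161 -0.11954619] q [-4.08560363e-01  2.60501647e-01  1.77721291e+00 -5.57994584e-06
  1.10398887e+00 -1.49070159e+00] F [0.79009447 0.43740439 0.04095141]
```

Call:
jog_arm([
  [0,0.04,1.2,0,0,-0.1,1],
  [-0.03,0.04,2.4,0,0,-0.1,1],
  [-0.03,0.04,3.2,0,0,-0.1,1],
  [-0.03,0.04,3.8,0,0,-0.1,1],
  [-0.03,0.04,4.2,0,0,-0.1,1],
  [-0.03,0.04,4.35,0,0,-0.1,1],
  [-0.03,0.04,4.35,0,0,-0.1,1],
  [-0.03,0.04,4.35,0,0,-0.1,1],
], newtons=12)

```text
time_s: 3.02
ee_pos: [0.4778, -0.1545, 0.1295]
orientation: [0.744, 3.051, -0.0]
ft_force: [0.3, -0.2, 0.2]
gripper_width: 1.0
gripper_force: 0.0
```

Call:
jog_arm([
  [0,0,0,0,0,0,-1],
  [0,0,0,0,0,0,-1],
  [0,0,0,0,0,0,-1],
  [0,0,0,0,0,0,-1],
  [0,0,0,0,0,0,-1],
  [0,0,0,0,0,0,-1],
  [0,0,0,0,0,0,-1],
  [0,0,0,0,0,0,-1],
], newtons=12)

```text
time_s: 4.03
ee_pos: [0.4772, -0.155, 0.1287]
orientation: [0.743, 3.052, -0.002]
ft_force: [-2.5, -7.7, -0.3]
gripper_width: 0.255
gripper_force: 12.0
```

Gripped, with about 8 N of sideways force along -y. I'll relieve that by shifting 0.8 mm and turn clockwise, which is positive about tool z.

Call:
jog_arm([
  [0,-0.02,0,0,0,0,-1],
  [0,-0.02,0,0,0,0,-1],
])

```text
time_s: 4.28
ee_pos: [0.4772, -0.1552, 0.1287]
orientation: [0.744, 3.052, -0.0]
ft_force: [1.3, -1.4, -2.2]
gripper_width: 0.256
gripper_force: 12.0
```

Call:
jog_arm([
  [0,0,0,0,0,0.6,-1],
  [0,0,0,0,0,1.2,-1],
  [0,0,0,0,0,1.8,-1],
  [0,0,0,0,0,2.4,-1],
  [0,0,0,0,0,2.4,-1],
])

```text
time_s: 4.9
ee_pos: [0.4772, -0.155, 0.1287]
orientation: [1.058, 2.958, 0.0]
ft_force: [3.3, -0.2, -2.6]
gripper_width: 0.257
gripper_force: 12.0
```

Call:
jog_arm([
  [0,0,0,0,0,1,-1],
  [0,0,0,0,0,2,-1],
  [0,0,0,0,0,3,-1],
  [0,0,0,0,0,4,-1],
  [0,0,0,0,0,5,-1],
  [0,0,0,0,0,6,-1],
  [0,0,0,0,0,7,-1],
  [0,0,0,0,0,8,-1],
  [0,0,0,0,0,9,-1],
  [0,0,0,0,0,10,-1],
  [0,0,0,0,0,11,-1],
  [0,0,0,0,0,12,-1],
])

```text
time_s: 6.4
ee_pos: [0.4779, -0.1548, 0.1288]
orientation: [2.397, 2.029, 0.003]
ft_force: [7.6, 2.6, -5.9]
gripper_width: 0.256
gripper_force: 12.0
```

Call:
jog_arm([
  [0,0,0,0,0,0,-1],
  [0,0,0,0,0,0,-1],
  [0,0,0,0,0,0,-1],
])

```text
time_s: 6.78
ee_pos: [0.4778, -0.1548, 0.1287]
orientation: [2.394, 2.033, 0.002]
ft_force: [8.0, 3.2, -6.9]
gripper_width: 0.257
gripper_force: 12.0
```

```bash
python3 - <<'E'
from h import *
im=robot.capture("wrist");save("pics/w2.png",im)
s=robot.read_state();print(s["torque"]);plan([.4775,-.1545,.128],80.6)
E
```

```text
[ 0.54499841 -1.22790397  0.00401496]
shift [ 0.00620681 -0.00959059  0.01836275] turn [ 0.0219235  -0.00422452  0.01644117] q [-4.06329970e-01  5.25679378e-01  1.90384985e+00  1.25471431e-03
  7.10295532e-01 -2.44654346e-01] F [ 8.32694153  3.79990529 -6.49261173]
```

View pics/w2.png

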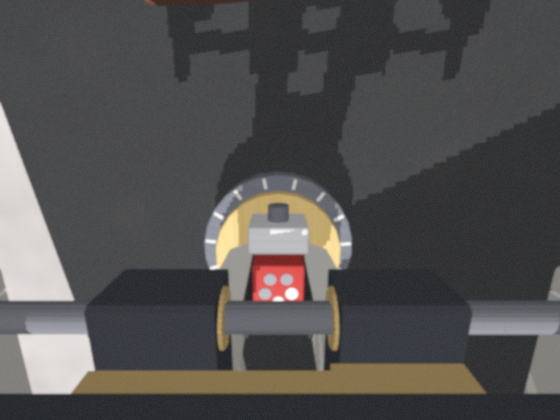

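The screw head at (278,212) is aligned with the gripper and lies midway between the ticks at (265,184) and (294,184), so the vise is in a stop. I'll release and rise.

Call:
jog_arm([
  [0,0,0,0,0,0,0.5],
  [0,0,0,0,0,0,0.5],
  [0,0,0,0,0,0,1],
  [0,0,0,0,0,0,1],
  [0,0,0,0,0,0,1],
  [0,0,-1,0,0,0,1],
  [0,0,-2,0,0,0,1],
  [0,0,-3,0,0,0,1],
  [0,0,-4.4,0,0,0,1],
  [0,0,-4.4,0,0,0,1],
  [0,0,-4.4,0,0,0,1],
])

```text
time_s: 8.2
ee_pos: [0.4767, -0.155, 0.3041]
orientation: [-2.395, -2.032, 0.001]
ft_force: [-0.2, -0.1, 0.1]
gripper_width: 0.999
gripper_force: 0.0
```

```bash
python3 - <<'E'
from h import *
w=robot.get_calibration("wrist");im=robot.capture("wrist")
u,v=proj(w,[.4778,-.1540,.039]).astype(int);print(u,v)
save("pics/w3.png",im,(u-48,v-48,u+48,v+48),6)
# expected mark positions at z .039 for 2,3,4 clicks, crop px
for k in (2,3,4):
    a=np.deg2rad(-27.3-24*k);p=proj(w,[.4778+.033*np.cos(a),-.1540+.033*np.sin(a),.039]);print(k,(p-[u-48,v-48]+.5)*6)
print(robot.read_state()["ft_force"])
E
```

```text
279 192
2 [362.95116473 446.11210666]
3 [293.1207589  460.44444441]
4 [223.27478777 446.3394897 ]
[-0.78667437 -0.58820033 -0.1416948 ]
```

View pics/w3.png

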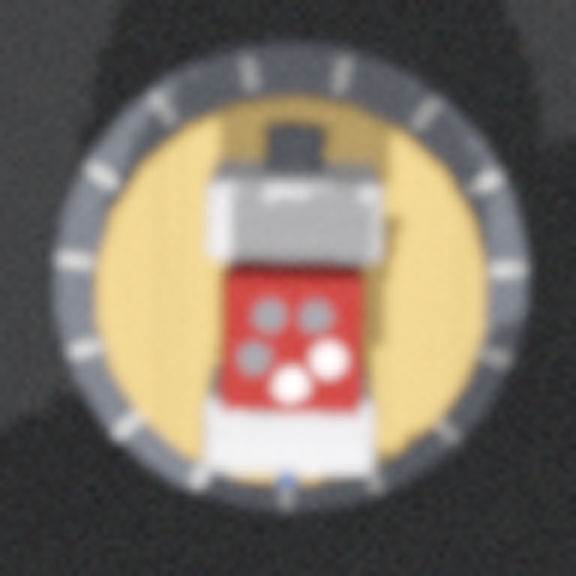

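The blue mark is at crop (287,480), pointing straight at a tick. That matches the position expected after three clicks (column 293), and the arm is clear, so I'm handing in.

```bash
python3 -c "
from plant import robot
print(robot.finish_job())"
```

```text
the job is handed in; nothing more can be done
None
```

The red vise was turned three clicks (72°) clockwise and let go; the last picture shows its blue mark pointing at the third tick, the arm never went near the green vise, and the job is handed in.

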